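Find the switches that lost their snap and hood them

ROBOT

A 6-joint arm with a two-finger parallel gripper is mounted at the origin on the work surface. World frame = base frame: x ahead of the robot, y to its left, z up, the work surface at z = 0. Lengths are in m, angles in degrees, forces in N, time in s.
With the tool pointing down it reaches from about 0.4 to 0.825 m from the base axis. Payload 7 kg.
Tool frame: the origin (TCP) lies midway between the tips of the shut fingers; the grasp point (between the pads) lies 19 mm behind it (ctrl.grasp_offset is the distance from the TCP to the grasp point, in m); z points along the fingers, x is the direction in which the jaws open and shut, and the axes are right-handed (so a half turn about z gives the same grasp; the last joint's range is limited). The gripper opens to 88 mm and grips with 3 to 60 N. Pads are 19 mm wide; open, the fingers measure 130 mm over their backs; the gripper's body (78 mm by 193 mm) begins 47 mm behind the grasp point.
Start: joints at [82.741, 20.546, 0.682, 0, -70.136, -16.507], TCP at [0.272, 0.618, 0.227] pointing down, gripper open.
Joint ranges: [-176.03, 176.03], [-82.01, 121.73], [-58.28, 71.71], [-173.87, 95.51], [-174.79, -0.11], [-173.66, 173.66]. Speed limits (degrees/s): [136.94, 136.94, 172.46, 180, 180, 180].

INTERFACE

Orientations are given as [roll, pitch, yaw] about the fixed x, y, z axes, in that order (R = Rz(yaw) Ry(pitch) Rx(roll)).
In Python, from plant import sensors, snapshot, order, ctrl gives the robot as it stands.
- The arm moves only by the tool send_rows, never from a script. Its argument "commands" is a list of rows, each a list of 3 entries, a list of its own where there are three numbers: the closure, from 0 (fully open) to 1 (shut), then the shift along the world's x, y, z in units of 0.25 m (1.0 is 0.25 m), then the turn, a rotation vector about the world's x, y, z in units of 360 degrees (1.0 is 360 degrees). In form: [[hand, [x, y, z], [ax, ay, az]], ...]. A call has 1 to 12 rows; each row shifts and turns the pose as measured when the row begins; what a row does not reach is not made up. A row lasts 1/10 s, in which the tool goes at most 50 mm and 8.59 degrees, less where a joint would pass 70% of its speed; a pose out of reach is approached as far as the arm can. A call with a number of a shift or a turn outside -1 to 1 is refused whole. A call with a gripper value outside its range is refused whole. The fingers move at their own pace and stop on an object; the grip force is fixed at half the most. Time passes only in rows, so rows that do not move let the fingers close. It gives the time, the measured TCP pose, the force and the opening at its end, in the units of the state.
- sensors.get_obs(): the state, without advancing time (a new reading comes with each control period).
- snapshot(name): name is "side" or "top" or "wrist"; returns a dict with "color" (400x640x3 uint8, blue, green, red), "z_map" (400x640 float32, m along the optical axis (not along the pixel's ray), 0 where there is no reading), "mtx" (3x3 intrinsics, pixels), "k1" (the pictures are not rectified: a ray, as slopes to the right and down, at radius r is drawn at 1 + k1 r^2 times it, then the intrinsics apply), "xyz" and "attitude" of the camera in the world. Camera axes: x right, y down, z forward; pixel columns grow to the right and rows downward; lengths in m; the calibration is good to about 2 mm. A picture is of the moment at which its call begins.
- order.close_job(): hands the job in, once; it reports no verdict.
The state is a dict: "clock": time; "joint_pos": joint angles; "qvel": joint speeds; "tau": joint torques, N m; "tool_pos": TCP position; "orientation": TCP orientation; "force": force on the tool from outside, world axes, zero at the start; "moment": the same for the moment, N m; "opening": finger opening in m.
Only numpy, scipy, OpenCV 4.12 (cv2) and the standard library are available. Lean on these libraries where they do the work, as an engineer would, in place of code of your own. Each camera call takes 0.05 s, during which the arm holds its last target.

TASK

Four repaired push switches stand in a row on the test board. Press the keys slowly and gently to feel which ones snap through and which stay soft all the way down, then slide the aluminium hood fully over the key of every soft one, so that nobody fits it; leave the keys that snap uncovered with their hoods back. Do not force anything, and leave the mug, jar, meter and screwdriver alone.

Things in the scene. Friction and masses are not known exactly. Their poses are not given: they have to be found in the camera images.
- board: plywood test board, 170 x 325 x 12 mm, fixed to the table; origin: centre of its underside; x runs from hoods to keys (roughly away from the robot), y along the row, z up. It carries four look-alike switch stations 76 mm apart, each a grey-green case 140 (x) x 62 x 45 mm (top 57 mm above the table) with a black push key and, nearer the robot, an aluminium sliding hood
- key_top_1 (a point): centre of the top of the unpressed key in place 1 (first, at the board's +y end); fixed to the board, does not move with the key. The key is a round cap 24 mm across, its top 20 mm above the case and 77 mm above the table; it goes straight down 9 mm to a hard stop and springs back when let go
- key_top_2 (a point): centre of the top of the unpressed key in place 2 (second from the +y end); fixed to the board, does not move with the key. A key that snaps (any place): resistance climbs from about 2 N to a peak of 5 to 7 N some 3 mm down, then gives way, falling to about 1 N at 7 mm down, and climbs again to the stop
- key_top_3 (a point): centre of the top of the unpressed key in place 3 (third from the +y end); fixed to the board, does not move with the key. A soft key (any place): resistance only climbs or stays about level, with never a drop, from about 1 N to 5 to 8 N just before the stop, 9 mm down
- key_top_4 (a point): centre of the top of the unpressed key in place 4 (last, at the -y end); fixed to the board, does not move with the key. Snapping and soft keys look alike; which places hold soft ones changes each time
- hood_back_1 (a point): centre of the outer (robot-side) face of the hood's back wall, as with the hood fully back, in place 1; fixed to the board, does not move with the hood. The hood is an aluminium cover 40 (x) x 56 (y) x 25 mm high, its top 83 mm above the table, open in front and below
- hood_back_2 (a point): centre of the outer (robot-side) face of the hood's back wall, as with the hood fully back, in place 2; fixed to the board, does not move with the hood. The hood slides on the case 55 mm along the board's +x, up to its end stop over the key; it may start up to 5 mm forward; about 2 N moves it and it stays where left
- hood_back_3 (a point): centre of the outer (robot-side) face of the hood's back wall, as with the hood fully back, in place 3; fixed to the board, does not move with the hood. The point is 13 mm above the case top and 75 mm behind the key's centre
- hood_back_4 (a point): centre of the outer (robot-side) face of the hood's back wall, as with the hood fully back, in place 4; fixed to the board, does not move with the hood. Behind the hood 35 mm of bare case top leave room to push from
- hood_1 (a joint): travel in m of the hood in place 1: 0 = fully back (key bare), 0.055 = at the end stop, covering the key
- hood_2 (a joint): travel in m of the hood in place 2: 0 = fully back (key bare), 0.055 = at the end stop, covering the key
- hood_3 (a joint): travel in m of the hood in place 3: 0 = fully back (key bare), 0.055 = at the end stop, covering the key
- hood_4 (a joint): travel in m of the hood in place 4: 0 = fully back (key bare), 0.055 = at the end stop, covering the key
- screwdriver: bystander: loose screwdriver lying on the table to the robot's left of the board; origin under its middle
- mug: bystander: white mug, 80 mm across and 90 mm high, to the robot's right of the board; origin at the centre of its foot
- meter: bystander: blue multimeter lying flat, 150 x 75 x 32 mm, to the robot's left of the board; origin at the centre of its underside
- jar: bystander: small jar, 60 mm across and 60 mm high, to the robot's right of the board; origin at the centre of its foot

How it is judged:
By the outcome, as a careful person would: the job done as asked, in the order asked, and still so for the second after the job is handed in, with the robot touching nothing.
It also fails if it takes over 72 s, if anything falls off the work surface, if the arm or the gripper's body presses on something with over 40 N, if the wrist force passes 120 N, or if a joint passes its speed limit or range.

## Working session

There is one attempt and no reset: what is moved stays moved. The work goes in short steps, Python scripts to look and compute and a tool call to move; the robot and the scene stay as the last step left them, time stands still between calls to the robot, and variables do not carry over. Pictures are saved under pics/ and viewed, and the job is handed in when it is done.

Besides the shell and the picture viewer there is one more tool, called after "Request:" as a command line: name --argument value ..., lists and objects as JSON in quotes. send_rows: Moves the arm, as the interface text tells. Its arguments: {"type":"object","properties":{"commands":{"type":"array","items":{"type":"array"}}},"required":["commands"]}

```bash
ls; mkdir -p pics; python3 - <<'E'
from plant import sensors,snapshot
import cv2
print(sensors.get_obs())
for n in("top","side","wrist"):
    s=snapshot(n);cv2.imwrite(f"pics/{n}0.png",s["color"]);print(n,s["mtx"],s["k1"],s["xyz"],s["attitude"])
E
```

```text
pics
{'clock': 0.0, 'joint_pos': array([ 8.27412388e+01,  2.05912994e+01,  6.34080230e-01, -2.01184210e-02,
       -7.01364584e+01, -1.65070347e+01]), 'qvel': array([ 0.00141435, -0.00503047,  0.05292201, -0.10572177,  0.00082619,
        0.04571083]), 'tau': array([ 4.60474203e-04, -5.82712519e+01,  2.93043101e+01,  6.99726105e+00,
        6.83893843e-03, -1.48835288e-04]), 'tool_pos': array([0.2718501 , 0.61729994, 0.22562656]), 'orientation': array([-1.79991514e+02, -9.51906861e-02, -1.13772654e+02]), 'force': array([-0.7130377 ,  0.35966946,  0.47073804]), 'moment': array([-0.00130899, -0.03144657, -0.02900459]), 'opening': 0.08751712901338017}
top [[373.80471628   0.         320.59900211]
 [  0.         373.80471628 197.08769288]
 [  0.           0.           1.        ]] -0.0346788822770881 [ 0.45560097 -0.0262756   1.18288434] [-175.52111629    1.21347538  -90.92176625]
side [[370.1854397    0.         321.01541955]
 [  0.         370.1854397  197.88939918]
 [  0.           0.           1.        ]] -0.01956590895634748 [ 0.09621137 -0.74188045  0.56303642] [-119.99754422   -0.51082486  -31.66861449]
wrist [[300.6539211    0.         325.14244695]
 [  0.         300.6539211  193.50880957]
 [  0.           0.           1.        ]] -0.046182734902321304 [0.33717325 0.58892429 0.38257844] [ 1.64879510e+02 -1.02424391e-01 -1.13744518e+02]
```

View pics/top0.png

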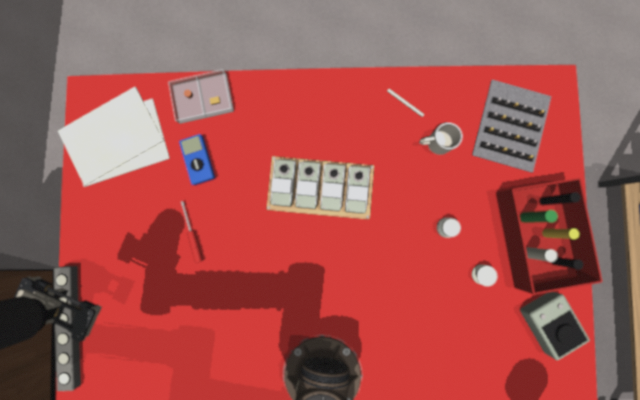

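View pics/side0.png

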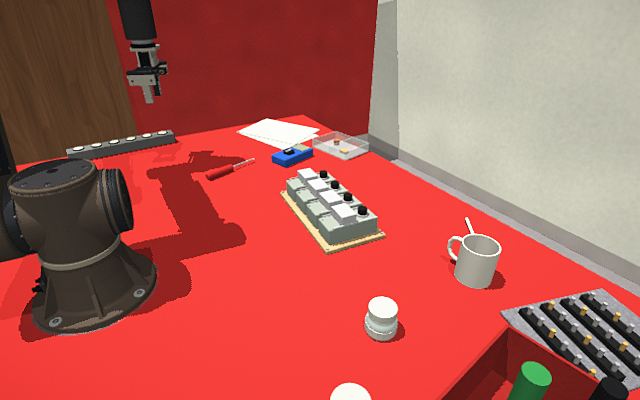

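The top view shows the board centred near (320,187), with keys at about (284,168), (309,170), (335,172) and (361,175). The hoods sit just below them on the robot side. The side view shows the same row at (323,174) to (362,210).

```bash
cat > h.py <<'E'
import numpy as np,cv2
from scipy.spatial.transform import Rotation as R
from plant import sensors,snapshot
def ray(s,u,v):
    K=s["mtx"];d=np.array([(u-K[0,2])/K[0,0],(v-K[1,2])/K[1,1]]);p=d.copy()
    for _ in range(10): p=d/(1+s["k1"]*(p@p))
    return R.from_euler("xyz",s["attitude"],degrees=True).as_matrix()@np.array([p[0],p[1],1])
def onz(s,u,v,z):
    r=ray(s,u,v);c=np.array(s["xyz"]);return c+r*(z-c[2])/r[2]
def proj(s,P):
    q=R.from_euler("xyz",s["attitude"],degrees=True).as_matrix().T@(np.array(P)-s["xyz"]);p=q[:2]/q[2]
    p=p*(1+s["k1"]*(p@p));return p*s["mtx"][0,0]+s["mtx"][:2,2]
def pt(s,u,v):
    r=ray(s,u,v);return np.array(s["xyz"])+r*s["z_map"][int(round(v)),int(round(u))]
def fit(P): # P: 4 key points (place1..4)
    P=np.array(P);i=np.arange(4)
    d=np.polyfit(i,P,1)[0];return P.mean(0),np.linalg.norm(d),np.degrees(np.arctan2(d[1],d[0]))
E
python3 - <<'E'
from h import *
def dark(s,box,th=60):
    x0,y0,x1,y1=box;g=s["color"].max(2)[y0:y1,x0:x1]
    n,l,st,c=cv2.connectedComponentsWithStats((g<th).astype(np.uint8))
    return [(c[i]+[x0,y0],st[i][2:]) for i in range(1,n) if st[i][4]>12]
s=snapshot("top")
P=[]
for c,st in sorted(dark(s,(265,150,380,190)),key=lambda a:a[0][0]):
    p=onz(s,*c,.075);P.append(p[:2]);print("top",c,st,p,pt(s,*c))
if len(P)==4:print(fit(P))
cv2.imwrite("pics/topz.png",cv2.resize(s["color"][145:225,255:385],None,fx=6,fy=6,interpolation=cv2.INTER_CUBIC))
s=snapshot("side")
for c,st in dark(s,(300,160,385,225)):
    print("side",c,st,onz(s,*c,.072),pt(s,*c))
E
```

```text
top [283.36842105 168.21052632] [ 5  5 19] [0.63162768 0.10608312 0.075     ] [0.63164866 0.10609889 0.07486798]
top [308.35294118 170.47058824] [ 5  4 17] [0.62331662 0.03116157 0.075     ] [0.62289832 0.03101832 0.07776319]
top [333.6 172.6] [ 4  4 15] [ 0.61544419 -0.04422764  0.075     ] [ 0.61552026 -0.04423618  0.07447272]
top [358.625 175.   ] [ 4  5 16] [ 0.60682162 -0.11868466  0.075     ] [ 0.60662441 -0.11856414  0.07644481]
(array([ 0.61930253, -0.0064169 ]), np.float64(0.07541953721935941), np.float64(-96.26404266871096))
side [322.93478261 173.93478261] [ 7  7 46] [0.62662643 0.09872195 0.072     ] [0.62689047 0.0991404  0.07175557]
side [334.5 184.5] [ 8  8 56] [0.61916533 0.02479414 0.072     ] [0.61877578 0.02422304 0.07236578]
side [347.51666667 196.61666667] [ 8  8 60] [ 0.61095154 -0.05068617  0.072     ] [ 0.60967046 -0.05240641  0.07322209]
side [361.95652174 210.1884058 ] [ 9  9 69] [ 0.60248962 -0.12554632  0.072     ] [ 0.59914814 -0.12961418  0.07524088]
```

View pics/topz.png

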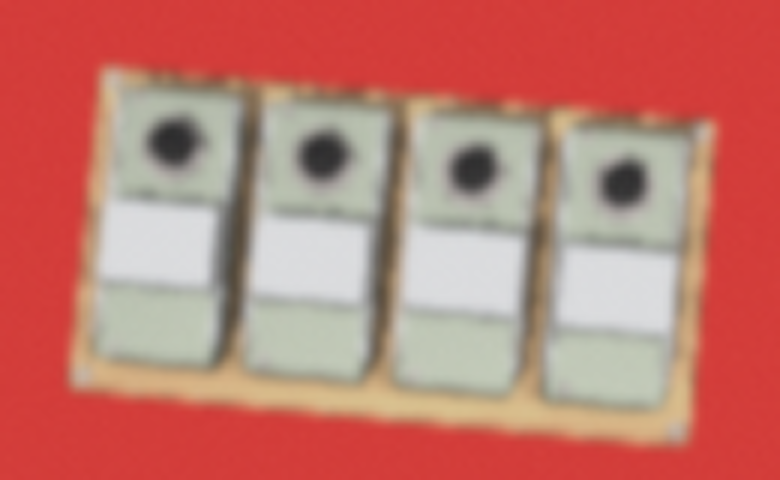

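Request:
send_rows --commands '[[1, [0.1, -0.145, 0], [0, 0, 0.004]], [1, [0.1, -0.145, 0], [0, 0, 0.004]], [1, [0.1, -0.145, 0], [0, 0, 0.004]], [1, [0.1, -0.145, 0], [0, 0, 0.004]], [1, [0.1, -0.145, 0], [0, 0, 0.004]], [1, [0.1, -0.145, 0], [0, 0, 0.004]], [1, [0.1, -0.145, 0], [0, 0, 0.004]], [1, [0.1, -0.145, 0], [0, 0, 0.004]], [1, [0.1, -0.145, 0], [0, 0, 0.004]], [1, [0.1, -0.145, 0], [0, 0, 0.004]], [1, [0.1, -0.145, 0], [0, 0, 0.004]], [1, [0.1, -0.145, 0], [0, 0, 0.004]]]'

```text
clock: 1.45
tool_pos: [0.5766, 0.1689, 0.225]
orientation: [-179.9, -0.0, -95.2]
force: [0.4, 0.9, -0.4]
opening: 0.0013
```

Request:
send_rows --commands '[[1, [0.1, -0.12, -0.06], [0, 0, -0.002]], [1, [0.1, -0.12, -0.06], [0, 0, -0.001]], [1, [0, 0, 0], [0, 0, 0]], [1, [0, 0, 0], [0, 0, 0]]]'

```text
clock: 1.85
tool_pos: [0.6307, 0.1007, 0.1937]
orientation: [-179.9, -0.0, -96.7]
force: [-1.2, 0.3, 0.4]
opening: 0.0006
```

```bash
python3 - <<'E'
from h import *
o=sensors.get_obs();print(o["tool_pos"],o["orientation"],o["force"])
s=snapshot("wrist");cv2.imwrite("pics/w1.png",s["color"]);np.save("pics/w1.npy",s,allow_pickle=True);print(s["xyz"],s["attitude"])
E
```

```text
[0.63073452 0.1006569  0.19369881] [-1.79881196e+02 -4.12304037e-02 -9.66797138e+01] [-1.18618849  0.33555816  0.42605686]
[0.70113312 0.09226334 0.35068493] [ 1.64985783e+02 -5.85951170e-02 -9.66524262e+01]
```

View pics/w1.png

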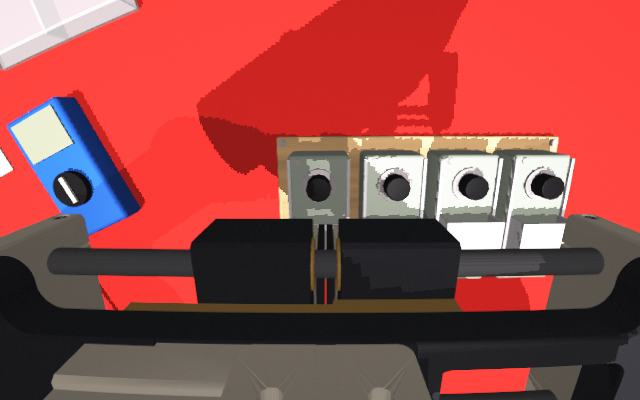

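The wrist view shows all four keys, at about (318,187), (397,187), (470,187) and (547,187). The meter is to the left. I'll refine the key positions with the depth map.

```bash
python3 - <<'E'
from h import *
s=np.load("pics/w1.npy",allow_pickle=True).item()
g=s["color"].max(2)
P=[]
for u,v in [(318,187),(397,187),(470,187),(547,187)]:
    pts=[]
    for y in range(v-20,v+21):
        for x in range(u-22,u+23):
            if g[y,x]<70:
                p=pt(s,x,y)
                if abs(p[2]-.077)<.003: pts.append([x,y])
    pts=np.array(pts); (c,r)=cv2.minEnclosingCircle(pts.astype(np.float32)); q=onz(s,*c,.077)
    q2=onz(s,*pts.mean(0),.077)
    print(len(pts),c,r,q,q2, np.median([pt(s,*a)[2] for a in pts])); P.append(q2[:2])
print(fit(P))
b=(onz(s,280,138,.012),onz(s,557,138,.012));print(b)
E
```

```text
448 (318.2183837890625, 189.19540405273438) 12.244959831237793 [0.63310794 0.10646028 0.077     ] [0.63310068 0.10644394 0.077     ] 0.07561098155258245
352 (398.0, 188.5) 12.093486785888672 [0.62507421 0.03182218 0.077     ] [0.6246669  0.03080356 0.077     ] 0.07559033435960266
426 (475.9545593261719, 188.0454559326172) 12.143367767333984 [ 0.61689336 -0.04238576  0.077     ] [ 0.61705522 -0.042373    0.077     ] 0.07568286729461951
401 (551.8333129882812, 187.8333282470703) 12.167895317077637 [ 0.60841518 -0.11748653  0.077     ] [ 0.60887242 -0.11733351  0.077     ] 0.07565276707482277
(array([ 0.62092381, -0.00561475]), np.float64(0.07488264319476594), np.float64(-96.15564485805223))
(array([0.68028888, 0.14497087, 0.012     ]), array([ 0.64542653, -0.16908318,  0.012     ]))
```

Request:
send_rows --commands '[[1, [0.003, 0.013, -0.14], [0, 0, 0.0015]], [1, [0.003, 0.013, -0.14], [0, 0, 0]], [1, [0, 0, -0.1], [0, 0, 0]], [1, [0, 0, -0.03], [0, 0, 0]], [1, [0, 0, 0], [0, 0, 0]]]'

```text
clock: 2.4
tool_pos: [0.6317, 0.1126, 0.0926]
orientation: [-179.5, 0.2, -95.7]
force: [-0.4, -0.3, 0.9]
opening: 0.0004
```

```bash
python3 - <<'E'
from h import *
for i in range(4):
    o=sensors.get_obs();print(o["clock"],o["tool_pos"],o["orientation"],o["force"],o["tau"]);snapshot("side")
s=snapshot("side");cv2.imwrite("pics/s1.png",cv2.resize(s["color"][100:260,260:420],None,fx=4,fy=4))
E
```

```text
2.4 [0.63174733 0.11258061 0.09264633] [-1.79523351e+02  1.50857932e-01 -9.57359744e+01] [-0.37295372 -0.26879382  0.93043589] [-1.24504580e-01 -5.64644551e+01  2.42047763e+01  5.70180506e+00
  3.98267806e-01 -2.45092480e-03]
2.45 [0.63208397 0.11270703 0.09333201] [-1.79477644e+02  1.78636721e-01 -9.57398848e+01] [ 0.07974775 -0.04333719 -0.66159992] [-7.14853895e-02 -5.72678125e+01  2.49339312e+01  5.95586255e+00
  2.70998245e-01 -2.80776600e-03]
2.5 [0.63269449 0.11264686 0.09411094] [-179.40420394    0.21401478  -95.75223693] [ 0.6007335  -0.43298704  1.07206254] [ 1.34171178e-01 -5.65054679e+01  2.43405551e+01  5.73014572e+00
  1.49223497e-01 -8.68805480e-03]
2.55 [0.63308773 0.11259455 0.09455517] [-179.35287215    0.24462624  -95.7646081 ] [0.64532615 0.06857626 0.08326504] [ 1.46333431e-01 -5.66278303e+01  2.44678330e+01  5.75391725e+00
  1.00728271e-01 -4.88946622e-03]
```

View pics/s1.png

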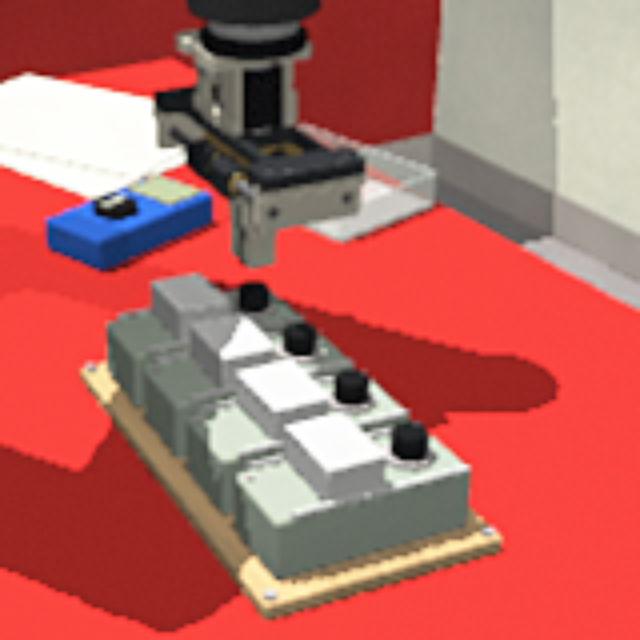

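Request:
send_rows --commands '[[1, [-0.001, -0.02, -0.02], [-0.0005, 0.0018, -0.001]], [1, [0, 0, -0.02], [0, 0, 0]], [1, [0, 0, -0.012], [0, 0, 0]], [1, [0, 0, 0], [0, 0, 0]]]'

```text
clock: 3.05
tool_pos: [0.6341, 0.1069, 0.0829]
orientation: [-179.8, 0.1, -96.2]
force: [0.4, -1.0, -0.2]
opening: 0.0003
```

Request:
send_rows --commands '[[1, [0, 0, 0], [0, 0, 0]]]'

```text
clock: 3.15
tool_pos: [0.634, 0.1068, 0.0827]
orientation: [-179.8, 0.1, -96.2]
force: [0.6, 0.0, -0.8]
opening: 0.0002
```

Request:
send_rows --commands '[[1, [0, 0, 0], [0, 0, 0]]]'

```text
clock: 3.25
tool_pos: [0.634, 0.1067, 0.0826]
orientation: [-179.9, 0.1, -96.2]
force: [-1.0, -0.6, 0.1]
opening: 0.0005
```

Request:
send_rows --commands '[[1, [-0.004, 0, -0.006], [0, 0, 0]], [1, [0, 0, -0.006], [0, 0, 0]], [1, [0, 0, -0.004], [0, 0, 0]]]'

```text
clock: 3.55
tool_pos: [0.6331, 0.1069, 0.0786]
orientation: [-179.8, 0.1, -96.2]
force: [-0.1, -0.2, -0.4]
opening: 0.0002
```

Request:
send_rows --commands '[[1, [0, 0, -0.004], [0, 0, 0]]]'

```text
clock: 3.65
tool_pos: [0.633, 0.1069, 0.0775]
orientation: [-179.8, 0.1, -96.2]
force: [-0.0, 0.0, -0.1]
opening: 0.0006
```

Request:
send_rows --commands '[[1, [0, 0, -0.004], [0, 0, 0]]]'

```text
clock: 3.75
tool_pos: [0.6331, 0.1069, 0.0765]
orientation: [-179.8, 0.1, -96.2]
force: [-0.7, -0.3, 1.4]
opening: 0.0006
```

Request:
send_rows --commands '[[1, [0, 0, -0.004], [0, 0, 0]]]'

```text
clock: 3.85
tool_pos: [0.6331, 0.1069, 0.0756]
orientation: [-179.8, 0.1, -96.2]
force: [-0.4, -0.3, 1.6]
opening: 0.0002
```

Request:
send_rows --commands '[[1, [0, 0, -0.004], [0, 0, 0]]]'

```text
clock: 3.95
tool_pos: [0.6331, 0.1069, 0.0748]
orientation: [-179.8, 0.1, -96.2]
force: [-1.8, 0.3, 2.8]
opening: 0.0004
```

Contact came at z≈0.077, as expected. I'll keep going slowly.

Request:
send_rows --commands '[[1, [0, 0, -0.004], [0, 0, 0]]]'

```text
clock: 4.05
tool_pos: [0.633, 0.1069, 0.0739]
orientation: [-179.8, 0.1, -96.2]
force: [-0.7, -0.2, 3.7]
opening: 0.0003
```

Request:
send_rows --commands '[[1, [0, 0, -0.004], [0, 0, 0]]]'

```text
clock: 4.15
tool_pos: [0.6331, 0.1069, 0.0731]
orientation: [-179.8, 0.1, -96.2]
force: [-2.0, -0.4, 3.6]
opening: 0.0002
```

Request:
send_rows --commands '[[1, [0, 0, -0.004], [0, 0, 0]]]'

```text
clock: 4.25
tool_pos: [0.6331, 0.1069, 0.0723]
orientation: [-179.8, 0.1, -96.2]
force: [-3.0, -0.1, 4.3]
opening: 0.0004
```

Request:
send_rows --commands '[[1, [0, 0, -0.004], [0, 0, 0]]]'

```text
clock: 4.35
tool_pos: [0.6331, 0.1069, 0.0715]
orientation: [-179.8, 0.1, -96.2]
force: [-1.1, 0.7, 6.0]
opening: 0.0003
```

Request:
send_rows --commands '[[1, [0, 0, -0.003], [0, 0, 0]]]'

```text
clock: 4.45
tool_pos: [0.6331, 0.1069, 0.0709]
orientation: [-179.8, 0.1, -96.2]
force: [-1.8, 0.5, 6.0]
opening: 0.0004
```

Request:
send_rows --commands '[[1, [0, 0, -0.004], [0, 0, 0]]]'

```text
clock: 4.55
tool_pos: [0.6331, 0.1069, 0.0702]
orientation: [-179.8, 0.1, -96.2]
force: [-2.5, 0.4, 6.6]
opening: 0.0004
```

Request:
send_rows --commands '[[1, [0, 0, -0.003], [0, 0, 0]]]'

```text
clock: 4.65
tool_pos: [0.6331, 0.1069, 0.0698]
orientation: [-179.8, 0.1, -96.2]
force: [-3.1, 0.2, 6.6]
opening: 0.0004
```

Request:
send_rows --commands '[[1, [0, 0, -0.002], [0, 0, 0]]]'

```text
clock: 4.75
tool_pos: [0.6331, 0.1069, 0.0697]
orientation: [-179.8, 0.1, -96.2]
force: [-3.0, 0.0, 7.1]
opening: 0.0002
```

Key 1 rose steadily from 1.4 to 7.1 N over 7.3 mm with no drop, so it is soft. Next is key 2.

Request:
send_rows --commands '[[1, [0, 0, 0.06], [0, 0, 0]], [1, [-0.004, -0.05, 0.04], [0, 0, 0]], [1, [-0.01, -0.1, 0], [0, 0, 0]], [1, [-0.01, -0.1, 0], [0, 0, 0]], [1, [-0.007, -0.05, -0.02], [0, 0, 0]], [1, [0, 0, -0.02], [0, 0, 0]], [1, [0, 0, 0], [0, 0, 0]], [1, [0, 0, 0], [0, 0, 0]]]'

```text
clock: 5.55
tool_pos: [0.6252, 0.0284, 0.0832]
orientation: [-179.7, 0.2, -96.2]
force: [-0.5, 0.2, -0.1]
opening: 0.0003
```

Request:
send_rows --commands '[[1, [-0.003, 0.012, -0.005], [0, 0, 0]], [1, [0, 0, -0.005], [0, 0, 0]], [1, [0, 0, -0.005], [0, 0, 0]]]'

```text
clock: 5.85
tool_pos: [0.6247, 0.0333, 0.079]
orientation: [-179.7, 0.2, -96.1]
force: [-0.6, -1.1, 0.2]
opening: 0.0006
```

Request:
send_rows --commands '[[1, [0, 0, -0.004], [0, 0, 0]]]'

```text
clock: 5.95
tool_pos: [0.6248, 0.0338, 0.0779]
orientation: [-179.7, 0.2, -96.0]
force: [0.3, 0.1, -0.6]
opening: 0.0005
```

Request:
send_rows --commands '[[1, [0, 0, -0.004], [0, 0, 0]]]'

```text
clock: 6.05
tool_pos: [0.6248, 0.034, 0.0769]
orientation: [-179.7, 0.1, -96.0]
force: [-0.6, -0.6, 3.0]
opening: 0.0002
```

Request:
send_rows --commands '[[1, [0, 0, -0.004], [0, 0, 0]]]'

```text
clock: 6.15
tool_pos: [0.6248, 0.034, 0.0762]
orientation: [-179.7, 0.1, -96.0]
force: [-1.3, -0.7, 4.0]
opening: 0.0005
```

Request:
send_rows --commands '[[1, [0, 0, -0.004], [0, 0, 0]]]'

```text
clock: 6.25
tool_pos: [0.6248, 0.0339, 0.0755]
orientation: [-179.7, 0.1, -96.0]
force: [-2.7, 0.2, 4.7]
opening: 0.0006
```

Request:
send_rows --commands '[[1, [0, 0, -0.004], [0, 0, 0]]]'

```text
clock: 6.35
tool_pos: [0.6248, 0.0339, 0.0749]
orientation: [-179.7, 0.1, -96.0]
force: [-3.3, -0.2, 5.6]
opening: 0.0006
```

Request:
send_rows --commands '[[1, [0, 0, -0.004], [0, 0, 0]]]'

```text
clock: 6.45
tool_pos: [0.6248, 0.0339, 0.0742]
orientation: [-179.7, 0.1, -96.0]
force: [-2.2, 0.3, 4.9]
opening: 0.0004
```

Request:
send_rows --commands '[[1, [0, 0, -0.004], [0, 0, 0]]]'

```text
clock: 6.55
tool_pos: [0.6248, 0.0339, 0.0736]
orientation: [-179.7, 0.1, -96.0]
force: [-1.8, -0.2, 3.5]
opening: 0.0005
```

Request:
send_rows --commands '[[1, [0, 0, -0.004], [0, 0, 0]]]'

```text
clock: 6.65
tool_pos: [0.6248, 0.034, 0.0727]
orientation: [-179.6, 0.2, -96.0]
force: [-1.6, 0.1, 1.8]
opening: 0.0009
```

Key 2 peaked at 5.6 N and fell to 1.8 N, so it snaps. Next is key 3.

Request:
send_rows --commands '[[1, [0, 0, 0.06], [0, 0, 0]], [1, [-0.004, -0.05, 0.04], [0, 0, 0]], [1, [-0.01, -0.1, 0], [0, 0, 0]], [1, [-0.01, -0.1, 0], [0, 0, 0]], [1, [-0.01, -0.04, -0.03], [0, 0, 0]], [1, [0, 0, -0.02], [0, 0, 0]], [1, [0, 0, 0], [0, 0, 0]], [1, [0, 0, 0], [0, 0, 0]]]'

```text
clock: 7.45
tool_pos: [0.6155, -0.042, 0.0831]
orientation: [-179.7, 0.2, -96.0]
force: [-0.5, -0.1, 0.9]
opening: 0.0006
```

Request:
send_rows --commands '[[1, [0.001, 0, -0.005], [0, 0, 0]], [1, [0, 0, -0.005], [0, 0, 0]], [1, [0, 0, -0.005], [0, 0, 0]]]'

```text
clock: 7.75
tool_pos: [0.6163, -0.0403, 0.0792]
orientation: [-179.7, 0.2, -95.9]
force: [0.2, -0.3, 0.5]
opening: 0.0003
```

Request:
send_rows --commands '[[1, [0, 0, -0.004], [0, 0, 0]]]'

```text
clock: 7.85
tool_pos: [0.6164, -0.0399, 0.0781]
orientation: [-179.7, 0.2, -95.9]
force: [0.4, -0.2, 0.3]
opening: 0.0
```

Request:
send_rows --commands '[[1, [0, 0, -0.004], [0, 0, 0]]]'

```text
clock: 7.95
tool_pos: [0.6165, -0.0397, 0.0771]
orientation: [-179.7, 0.2, -95.9]
force: [-0.3, -1.9, 3.3]
opening: 0.0
```

Request:
send_rows --commands '[[1, [0, 0, -0.004], [0, 0, 0]]]'

```text
clock: 8.05
tool_pos: [0.6164, -0.0398, 0.0764]
orientation: [-179.7, 0.2, -95.8]
force: [-2.1, 0.1, 4.4]
opening: 0.0004
```

Request:
send_rows --commands '[[1, [0, 0, -0.004], [0, 0, 0]]]'

```text
clock: 8.15
tool_pos: [0.6165, -0.0398, 0.0758]
orientation: [-179.6, 0.2, -95.8]
force: [-2.8, 0.3, 5.5]
opening: 0.0002
```

Request:
send_rows --commands '[[1, [0, 0, -0.004], [0, 0, 0]]]'

```text
clock: 8.25
tool_pos: [0.6165, -0.0398, 0.0754]
orientation: [-179.6, 0.2, -95.8]
force: [-3.0, 0.7, 7.1]
opening: 0.0005
```

Request:
send_rows --commands '[[1, [0, 0, -0.004], [0, 0, 0]]]'

```text
clock: 8.35
tool_pos: [0.6165, -0.0398, 0.075]
orientation: [-179.6, 0.2, -95.8]
force: [-3.1, 0.7, 7.2]
opening: 0.0005
```

Request:
send_rows --commands '[[1, [0, 0, -0.004], [0, 0, 0]]]'

```text
clock: 8.45
tool_pos: [0.6165, -0.0398, 0.0746]
orientation: [-179.6, 0.2, -95.8]
force: [-2.3, 0.5, 5.5]
opening: 0.0002
```

Request:
send_rows --commands '[[1, [0, 0, -0.004], [0, 0, 0]]]'

```text
clock: 8.55
tool_pos: [0.6165, -0.0398, 0.0743]
orientation: [-179.6, 0.2, -95.8]
force: [-3.2, 0.8, 5.1]
opening: 0.0006
```

Request:
send_rows --commands '[[1, [0, 0, -0.004], [0, 0, 0]]]'

```text
clock: 8.65
tool_pos: [0.6165, -0.0398, 0.0739]
orientation: [-179.5, 0.2, -95.8]
force: [-2.8, 0.4, 6.1]
opening: 0.0007
```

Request:
send_rows --commands '[[1, [0, 0, -0.004], [0, 0, 0]]]'

```text
clock: 8.75
tool_pos: [0.6165, -0.0398, 0.0734]
orientation: [-179.5, 0.2, -95.8]
force: [-1.6, 0.7, 4.9]
opening: 0.0005
```

Request:
send_rows --commands '[[1, [0, 0, -0.004], [0, 0, 0]]]'

```text
clock: 8.85
tool_pos: [0.6165, -0.0398, 0.0729]
orientation: [-179.5, 0.2, -95.8]
force: [-1.3, 0.8, 3.5]
opening: 0.0002
```

Request:
send_rows --commands '[[1, [0, 0, -0.004], [0, 0, 0]]]'

```text
clock: 8.95
tool_pos: [0.6165, -0.0398, 0.072]
orientation: [-179.5, 0.2, -95.8]
force: [-0.8, -0.8, 2.3]
opening: 0.0005
```

Request:
send_rows --commands '[[1, [0, 0, -0.004], [0, 0, 0]]]'

```text
clock: 9.05
tool_pos: [0.6165, -0.0398, 0.0709]
orientation: [-179.5, 0.2, -95.8]
force: [-1.3, 0.2, 1.2]
opening: 0.0009
```

Request:
send_rows --commands '[[1, [0, 0, -0.003], [0, 0, 0]]]'

```text
clock: 9.15
tool_pos: [0.6164, -0.0398, 0.0699]
orientation: [-179.5, 0.2, -95.8]
force: [-0.0, 0.0, 1.8]
opening: 0.0005
```

Key 3 peaked near 7 N and dropped to 1.2 N, so it snaps. Next is key 4.

Request:
send_rows --commands '[[1, [0, 0, 0.06], [0, 0, 0]], [1, [-0.004, -0.05, 0.05], [0, 0, 0]], [1, [-0.01, -0.1, 0], [0, 0, 0]], [1, [-0.01, -0.1, 0], [0, 0, 0]], [1, [-0.01, -0.06, -0.03], [0, 0.001, -0.001]], [1, [0, 0, -0.02], [0, 0, 0]], [1, [0, 0, 0], [0, 0, 0]], [1, [0, 0, 0], [0, 0, 0]]]'

```text
clock: 9.95
tool_pos: [0.6071, -0.1215, 0.0833]
orientation: [-180.0, 0.2, -96.2]
force: [-0.4, 0.7, -0.2]
opening: -0.0001
```

Request:
send_rows --commands '[[1, [0.001, 0.006, -0.005], [0, 0, 0]], [1, [0, 0, -0.005], [0, 0, 0]], [1, [0, 0, -0.005], [0, 0, 0]]]'

```text
clock: 10.25
tool_pos: [0.6078, -0.1184, 0.0793]
orientation: [-180.0, 0.2, -96.1]
force: [-0.4, -0.1, -0.2]
opening: 0.0003
```

Request:
send_rows --commands '[[1, [0, 0, -0.004], [0, 0, 0]]]'

```text
clock: 10.35
tool_pos: [0.6079, -0.1179, 0.0782]
orientation: [-179.9, 0.2, -96.1]
force: [-0.2, 0.7, 0.6]
opening: 0.0004
```

Request:
send_rows --commands '[[1, [0, 0, -0.004], [0, 0, 0]]]'

```text
clock: 10.45
tool_pos: [0.608, -0.1177, 0.0772]
orientation: [-179.9, 0.2, -96.1]
force: [-0.7, -1.1, 0.8]
opening: 0.0003
```

Request:
send_rows --commands '[[1, [0, 0, -0.004], [0, 0, 0]]]'

```text
clock: 10.55
tool_pos: [0.608, -0.1176, 0.0762]
orientation: [-179.9, 0.2, -96.0]
force: [-1.4, -1.1, 1.7]
opening: 0.0005
```

Request:
send_rows --commands '[[1, [0, 0, -0.004], [0, 0, 0]]]'

```text
clock: 10.65
tool_pos: [0.608, -0.1177, 0.0754]
orientation: [-179.9, 0.2, -96.0]
force: [-1.3, -0.5, 2.6]
opening: 0.0004
```

Request:
send_rows --commands '[[1, [0, 0, -0.004], [0, 0, 0]]]'

```text
clock: 10.75
tool_pos: [0.608, -0.1177, 0.0746]
orientation: [-179.9, 0.2, -96.0]
force: [-0.7, -0.5, 2.5]
opening: 0.0001
```

Request:
send_rows --commands '[[1, [0, 0, -0.004], [0, 0, 0]]]'

```text
clock: 10.85
tool_pos: [0.608, -0.1177, 0.0737]
orientation: [-179.9, 0.2, -96.0]
force: [-1.6, 0.4, 3.5]
opening: -0.0
```

Request:
send_rows --commands '[[1, [0, 0, -0.004], [0, 0, 0]]]'

```text
clock: 10.95
tool_pos: [0.608, -0.1177, 0.0728]
orientation: [-179.9, 0.2, -96.0]
force: [-2.7, 1.0, 4.1]
opening: 0.0003
```

Request:
send_rows --commands '[[1, [0, 0, -0.004], [0, 0, 0]]]'

```text
clock: 11.05
tool_pos: [0.608, -0.1177, 0.0719]
orientation: [-179.9, 0.2, -96.0]
force: [-1.9, 0.7, 3.3]
opening: 0.0004
```

Request:
send_rows --commands '[[1, [0, 0, -0.004], [0, 0, 0]]]'

```text
clock: 11.15
tool_pos: [0.608, -0.1177, 0.0709]
orientation: [-179.9, 0.2, -96.0]
force: [-0.8, 0.4, 3.9]
opening: 0.0003
```

Request:
send_rows --commands '[[1, [0, 0, -0.004], [0, 0, 0]]]'

```text
clock: 11.25
tool_pos: [0.608, -0.1177, 0.0699]
orientation: [-179.9, 0.2, -96.0]
force: [-1.8, 0.7, 4.7]
opening: 0.0003
```

Request:
send_rows --commands '[[1, [0, 0, -0.003], [0, 0, 0]]]'

```text
clock: 11.35
tool_pos: [0.608, -0.1177, 0.0692]
orientation: [-179.9, 0.2, -96.0]
force: [-1.9, 0.1, 5.4]
opening: 0.0004
```

Request:
send_rows --commands '[[1, [0, 0, -0.003], [0, 0, 0]]]'

```text
clock: 11.45
tool_pos: [0.608, -0.1177, 0.0685]
orientation: [-179.9, 0.2, -96.0]
force: [-3.0, 0.2, 6.6]
opening: 0.0003
```

Key 4 levels off around 3.5–4 N and then climbs to 6.6 N at 8.5 mm, so it is soft. There's plenty of time, so before moving any hood I'll press keys 2 and 1 again, deeper than before.

Request:
send_rows --commands '[[1, [0, 0, 0.06], [0, 0, 0]], [1, [0.004, 0.05, 0.05], [0, 0, 0]], [1, [0.015, 0.13, 0], [0, 0, 0]], [1, [0.015, 0.13, 0], [0, 0, 0]], [1, [0.015, 0.13, 0], [0, 0, 0]], [1, [0.015, 0.12, -0.03], [0, 0, 0]], [1, [0, 0.02, -0.02], [0, 0, 0]], [1, [0, 0, 0], [0, 0, 0]], [1, [0, 0, 0], [0, 0, 0]]]'

```text
clock: 12.35
tool_pos: [0.6252, 0.036, 0.0836]
orientation: [-179.8, 0.3, -96.1]
force: [-0.5, -0.2, -0.4]
opening: 0.0003
```

Request:
send_rows --commands '[[1, [-0.003, -0.016, -0.006], [0, 0, 0]], [1, [0, 0, -0.006], [0, 0, 0]], [1, [0, 0, -0.005], [0, 0, 0]], [1, [0, 0, -0.005], [0, 0, 0]]]'

```text
clock: 12.75
tool_pos: [0.6243, 0.0289, 0.0784]
orientation: [-179.7, 0.3, -96.3]
force: [-0.4, -1.0, -0.6]
opening: 0.0007
```

Request:
send_rows --commands '[[1, [0, 0, -0.004], [0, 0, 0]], [1, [0, 0, -0.004], [0, 0, 0]]]'

```text
clock: 12.95
tool_pos: [0.6244, 0.0283, 0.0765]
orientation: [-179.7, 0.3, -96.4]
force: [-1.9, 1.6, 3.2]
opening: 0.0004
```

Request:
send_rows --commands '[[1, [0, 0, -0.004], [0, 0, 0]], [1, [0, 0, -0.004], [0, 0, 0]]]'

```text
clock: 13.15
tool_pos: [0.6244, 0.0284, 0.0751]
orientation: [-179.7, 0.3, -96.4]
force: [-2.4, -0.2, 5.3]
opening: 0.0004
```

Request:
send_rows --commands '[[1, [0, 0, -0.004], [0, 0, 0]], [1, [0, 0, -0.004], [0, 0, 0]]]'

```text
clock: 13.35
tool_pos: [0.6244, 0.0284, 0.0739]
orientation: [-179.7, 0.3, -96.3]
force: [-2.1, -0.4, 5.2]
opening: 0.0007
```

Request:
send_rows --commands '[[1, [0, 0, -0.004], [0, 0, 0]]]'

```text
clock: 13.45
tool_pos: [0.6244, 0.0283, 0.073]
orientation: [-179.7, 0.3, -96.3]
force: [-0.7, -0.0, 4.1]
opening: 0.0003
```

Request:
send_rows --commands '[[1, [0, 0, -0.004], [0, 0, 0]]]'

```text
clock: 13.55
tool_pos: [0.6244, 0.0284, 0.072]
orientation: [-179.7, 0.3, -96.3]
force: [-0.2, 0.4, 1.4]
opening: 0.0002
```

Request:
send_rows --commands '[[1, [0, 0, -0.004], [0, 0, 0]]]'

```text
clock: 13.65
tool_pos: [0.6244, 0.0284, 0.0708]
orientation: [-179.7, 0.3, -96.3]
force: [-0.2, 0.3, 1.2]
opening: 0.0005
```

Request:
send_rows --commands '[[1, [0, 0, -0.003], [0, 0, 0]]]'

```text
clock: 13.75
tool_pos: [0.6244, 0.0284, 0.0697]
orientation: [-179.7, 0.3, -96.3]
force: [-1.3, 0.9, 2.0]
opening: 0.0003
```

Request:
send_rows --commands '[[1, [0, 0, 0.06], [0, 0, 0]], [1, [0.004, 0.05, 0.05], [0, 0, 0]], [1, [0.013, 0.11, 0], [0, 0, 0]], [1, [0.013, 0.11, 0], [0, 0, 0]], [1, [0.002, 0.04, -0.03], [0, 0, 0]], [1, [0, 0, -0.02], [0, 0, 0]], [1, [0, 0, 0], [0, 0, 0]], [1, [0, 0, 0], [0, 0, 0]]]'

```text
clock: 14.55
tool_pos: [0.632, 0.1096, 0.0834]
orientation: [-179.8, 0.3, -96.4]
force: [0.1, -1.1, 1.0]
opening: 0.0
```

Key 2 is confirmed as snapping. Now key 1 down to about 8.5 mm.

Request:
send_rows --commands '[[1, [0, -0.008, -0.006], [0, 0, 0]], [1, [0, 0, -0.006], [0, 0, 0]], [1, [0, 0, -0.005], [0, 0, 0]], [1, [0, 0, -0.005], [0, 0, 0]]]'

```text
clock: 14.95
tool_pos: [0.6319, 0.1049, 0.0778]
orientation: [-179.8, 0.3, -96.6]
force: [0.0, 0.1, 1.5]
opening: 0.0004
```

Request:
send_rows --commands '[[1, [0, 0, -0.004], [0, 0, 0]], [1, [0, 0, -0.004], [0, 0, 0]]]'

```text
clock: 15.15
tool_pos: [0.632, 0.1047, 0.0759]
orientation: [-179.8, 0.3, -96.6]
force: [-1.3, 0.2, 2.4]
opening: 0.0004
```

Request:
send_rows --commands '[[1, [0, 0, -0.004], [0, 0, 0]], [1, [0, 0, -0.004], [0, 0, 0]]]'

```text
clock: 15.35
tool_pos: [0.632, 0.1047, 0.0742]
orientation: [-179.7, 0.3, -96.6]
force: [-1.8, -0.5, 3.8]
opening: 0.0005
```

Request:
send_rows --commands '[[1, [0, 0, -0.004], [0, 0, 0]], [1, [0, 0, -0.004], [0, 0, 0]]]'

```text
clock: 15.55
tool_pos: [0.632, 0.1047, 0.0726]
orientation: [-179.7, 0.3, -96.6]
force: [-2.1, -0.1, 3.5]
opening: 0.0003
```

Request:
send_rows --commands '[[1, [0, 0, -0.004], [0, 0, 0]], [1, [0, 0, -0.004], [0, 0, 0]]]'

```text
clock: 15.75
tool_pos: [0.632, 0.1047, 0.071]
orientation: [-179.7, 0.3, -96.6]
force: [-2.1, -0.4, 6.6]
opening: 0.0004
```

Request:
send_rows --commands '[[1, [0, 0, -0.004], [0, 0, 0]]]'

```text
clock: 15.85
tool_pos: [0.632, 0.1048, 0.0702]
orientation: [-179.7, 0.3, -96.5]
force: [-2.7, -0.0, 6.8]
opening: 0.0005
```

Request:
send_rows --commands '[[1, [0, 0, -0.004], [0, 0, 0]]]'

```text
clock: 15.95
tool_pos: [0.632, 0.1047, 0.0696]
orientation: [-179.7, 0.3, -96.5]
force: [-3.2, 0.5, 6.6]
opening: 0.0005
```

Key 1 is confirmed soft, so the soft keys are 1 and 4. I'll go behind hood 1.

Request:
send_rows --commands '[[1, [0, 0, 0.08], [0, 0, 0]], [1, [-0.01, 0, 0.08], [0, 0, 0]], [1, [-0.1, 0.013, 0.01], [0, 0, 0.001]], [1, [-0.13, 0.017, 0], [0, 0, 0]], [1, [-0.11, 0.015, 0], [0, 0, 0]], [1, [-0.015, 0, 0], [0, 0, 0]], [1, [0, 0, 0], [0, 0, 0]], [1, [0, 0, 0], [0, 0, 0]]]'

```text
clock: 16.75
tool_pos: [0.5399, 0.1167, 0.111]
orientation: [-179.6, 0.4, -96.2]
force: [0.3, -0.7, -0.9]
opening: 0.0004
```

```bash
python3 - <<'E'
from h import *
o=sensors.get_obs();print(o["tool_pos"],o["orientation"],o["force"])
s=snapshot("side");cv2.imwrite("pics/s2.png",cv2.resize(s["color"][130:260,260:420],None,fx=4,fy=4))
print(o["clock"],[proj(s,p) for p in ((.5577,.1146,.07),)])
E
```

```text
[0.53986746 0.11670334 0.11098855] [-179.59660734    0.35247631  -96.1953967 ] [ 0.3351963  -0.6534583  -0.89977355]
16.75 [array([300.15640456, 177.79070883])]
```

View pics/s2.png

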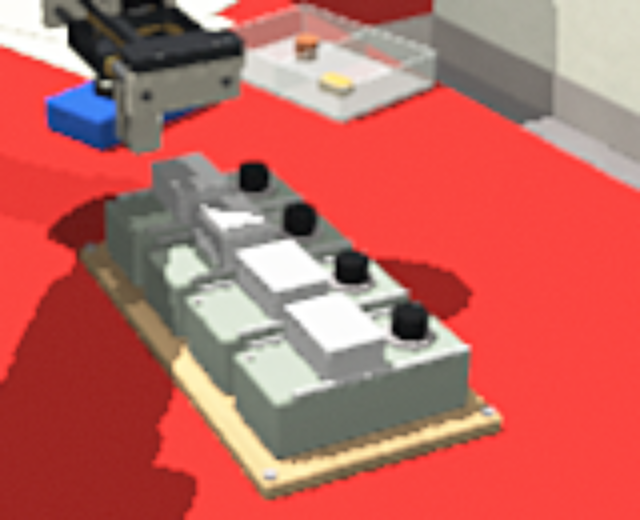

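In this crop the fingertips, at about (140,145), hang above the bare case behind hood 1. The hood's back edge is near (155,170). I'll go down.

Request:
send_rows --commands '[[1, [0, 0, -0.07], [0, 0, 0]], [1, [0, 0, -0.06], [0, 0, 0]], [1, [0, 0, -0.04], [0, 0, 0]], [1, [0, 0, 0], [0, 0, 0]], [1, [0, 0, 0], [0, 0, 0]], [1, [0, 0, 0], [0, 0, 0]]]'

```text
clock: 17.4
tool_pos: [0.5444, 0.1167, 0.0667]
orientation: [-179.5, 0.3, -96.3]
force: [-0.8, -0.6, 0.6]
opening: 0.0003
```

Request:
send_rows --commands '[[1, [0.012, -0.001, 0], [0, 0, 0]], [1, [0.012, -0.001, 0], [0, 0, 0]], [1, [0.012, -0.001, 0], [0, 0, 0]], [1, [0.012, -0.001, 0], [0, 0, 0]]]'

```text
clock: 17.8
tool_pos: [0.5563, 0.1156, 0.0674]
orientation: [-179.6, 0.4, -96.3]
force: [-0.7, 0.1, -0.6]
opening: 0.0001
```

Request:
send_rows --commands '[[1, [0.016, -0.002, 0], [0, 0, 0]], [1, [0.016, -0.002, 0], [0, 0, 0]], [1, [0.016, -0.002, 0], [0, 0, 0]], [1, [0.016, -0.002, 0], [0, 0, 0]]]'

```text
clock: 18.2
tool_pos: [0.5734, 0.1138, 0.0674]
orientation: [-179.6, 0.4, -96.3]
force: [-1.7, 1.5, -0.9]
opening: 0.0009
```

Request:
send_rows --commands '[[1, [0.016, -0.002, 0], [0, 0, 0]], [1, [0.016, -0.002, 0], [0, 0, 0]], [1, [0.016, -0.002, 0], [0, 0, 0]], [1, [0.016, -0.002, 0], [0, 0, 0]]]'

```text
clock: 18.6
tool_pos: [0.5912, 0.1118, 0.0674]
orientation: [-179.6, 0.4, -96.3]
force: [-2.4, 1.7, 0.1]
opening: 0.0004
```

Request:
send_rows --commands '[[1, [0.008, -0.001, 0], [0, 0, 0]], [1, [0.008, -0.001, 0], [0, 0, 0]]]'

```text
clock: 18.8
tool_pos: [0.596, 0.1113, 0.0674]
orientation: [-179.6, 0.4, -96.3]
force: [-1.8, 1.5, 0.2]
opening: 0.0006
```

Request:
send_rows --commands '[[1, [0.008, -0.001, 0], [0, 0, 0]]]'

```text
clock: 18.9
tool_pos: [0.5982, 0.111, 0.0674]
orientation: [-179.6, 0.4, -96.3]
force: [-2.4, 1.4, -1.0]
opening: 0.0001
```

Request:
send_rows --commands '[[1, [0.006, -0.001, 0], [0, 0, 0]]]'

```text
clock: 19.0
tool_pos: [0.5998, 0.1108, 0.0674]
orientation: [-179.6, 0.4, -96.3]
force: [-2.2, 1.8, -0.8]
opening: 0.0003
```

Request:
send_rows --commands '[[1, [0.005, 0, 0], [0, 0, 0]]]'

```text
clock: 19.1
tool_pos: [0.6005, 0.1107, 0.0674]
orientation: [-179.6, 0.4, -96.3]
force: [-9.2, 4.5, 5.8]
opening: 0.0002
```

Request:
send_rows --commands '[[1, [0.005, 0, 0], [0, 0, 0]]]'

```text
clock: 19.2
tool_pos: [0.6005, 0.1107, 0.0674]
orientation: [-179.8, 0.4, -96.3]
force: [-9.8, 4.9, 6.8]
opening: 0.0006
```

Request:
send_rows --commands '[[1, [0.004, 0, 0], [0, 0, 0]]]'

```text
clock: 19.3
tool_pos: [0.6005, 0.1107, 0.0675]
orientation: [-179.9, 0.3, -96.3]
force: [-5.7, 2.9, 2.3]
opening: 0.0004
```

Force rose abruptly at x=0.6005, which is the end stop and close to the predicted 0.603. I'll back off, lift and cross to hood 4.

Request:
send_rows --commands '[[1, [-0.03, 0.003, 0], [0, 0, 0]], [1, [-0.03, 0.003, 0.04], [0, 0, 0]], [1, [-0.02, 0, 0.1], [0, 0, 0]], [1, [-0.04, -0.1, 0.06], [0, 0, 0]], [1, [-0.04, -0.13, 0], [0, 0, 0]], [1, [-0.04, -0.13, 0], [0, 0, 0]], [1, [-0.04, -0.13, 0], [0, 0, 0]], [1, [-0.04, -0.13, 0], [0, 0, 0]], [1, [-0.04, -0.13, 0], [0, 0, 0]], [1, [-0.02, -0.1, 0], [0, 0, 0]], [1, [0, 0, 0], [0, 0, 0]], [1, [0, 0, 0], [0, 0, 0]]]'

```text
clock: 20.5
tool_pos: [0.5135, -0.1074, 0.1309]
orientation: [-178.7, 0.4, -96.1]
force: [0.8, -0.2, 0.2]
opening: 0.0007
```

```bash
python3 - <<'E'
from h import *
o=sensors.get_obs();print(o["tool_pos"],o["orientation"],o["force"])
s=snapshot("side");cv2.imwrite("pics/s3.png",cv2.resize(s["color"][110:260,260:420],None,fx=4,fy=4))
E
```

```text
[ 0.51354032 -0.10744157  0.13094783] [-178.6667148     0.41297445  -96.06132885] [ 0.77728102 -0.15758574  0.15682295]
```

View pics/s3.png

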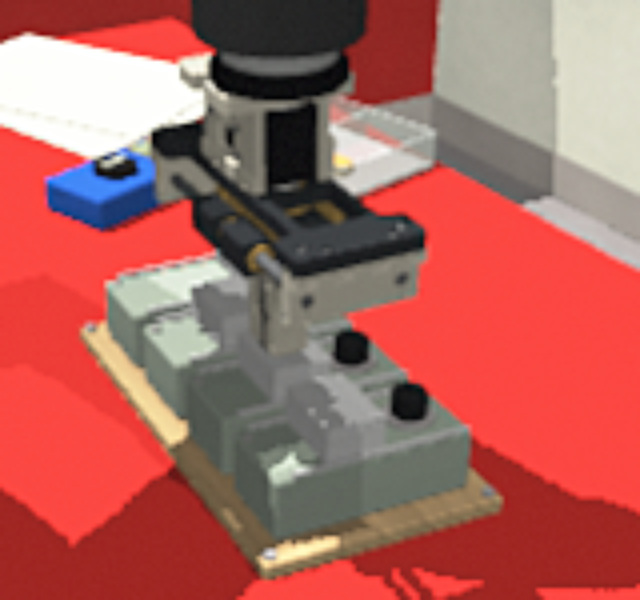

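The fingers hang behind hood 4, with the tips at about (280,345) in the crop. I'll take out the small tilt and descend.

Request:
send_rows --commands '[[1, [0, 0, -0.06], [-0.0007, 0.0037, 0]], [1, [0, 0, -0.08], [0, 0, 0]], [1, [0, 0, -0.05], [0, 0, 0]], [1, [0, 0, 0], [0, 0, 0]], [1, [0, 0, 0], [0, 0, 0]]]'

```text
clock: 21.05
tool_pos: [0.5153, -0.1035, 0.0809]
orientation: [179.9, -0.1, -95.7]
force: [-0.8, 0.5, 0.5]
opening: 0.0003
```

Request:
send_rows --commands '[[1, [0, -0.016, -0.03], [0, 0, -0.001]], [1, [0, 0, -0.025], [0, 0, 0]], [1, [0, 0, 0], [0, 0, 0]], [1, [0, 0, 0], [0, 0, 0]]]'

```text
clock: 21.45
tool_pos: [0.5162, -0.107, 0.0667]
orientation: [180.0, -0.1, -96.0]
force: [-0.2, 1.3, 0.6]
opening: 0.0009
```

Request:
send_rows --commands '[[1, [0.012, -0.001, 0], [0, 0, 0]], [1, [0.012, -0.002, 0], [0, 0, 0]], [1, [0.012, -0.001, 0], [0, 0, 0]], [1, [0.012, -0.002, 0], [0, 0, 0]]]'

```text
clock: 21.85
tool_pos: [0.528, -0.1086, 0.0671]
orientation: [179.9, -0.0, -96.1]
force: [-1.3, 2.4, 0.9]
opening: 0.0002
```

Request:
send_rows --commands '[[1, [0.016, -0.002, 0], [0, 0, 0]], [1, [0.016, -0.002, 0], [0, 0, 0]], [1, [0.016, -0.002, 0], [0, 0, 0]], [1, [0.016, -0.002, 0], [0, 0, 0]]]'

```text
clock: 22.25
tool_pos: [0.545, -0.1105, 0.0671]
orientation: [179.9, -0.0, -96.1]
force: [-1.6, 2.8, 1.7]
opening: 0.0002
```

Request:
send_rows --commands '[[1, [0.016, -0.002, 0], [0, 0, 0]], [1, [0.016, -0.002, 0], [0, 0, 0]], [1, [0.016, -0.002, 0], [0, 0, 0]], [1, [0.016, -0.002, 0], [0, 0, 0]]]'

```text
clock: 22.65
tool_pos: [0.5625, -0.1127, 0.067]
orientation: [179.8, -0.0, -96.1]
force: [-2.0, 1.8, 1.3]
opening: 0.0003
```

Request:
send_rows --commands '[[1, [0.012, -0.001, 0], [0, 0, 0]], [1, [0.012, -0.001, 0], [0, 0, 0]], [1, [0.008, -0.001, 0], [0, 0, 0]]]'

```text
clock: 22.95
tool_pos: [0.5714, -0.1137, 0.067]
orientation: [179.8, -0.0, -96.1]
force: [-1.5, 1.1, 0.9]
opening: 0.0005
```

Request:
send_rows --commands '[[1, [0.006, -0.001, 0], [0, 0, 0]]]'

```text
clock: 23.05
tool_pos: [0.5732, -0.114, 0.067]
orientation: [179.9, -0.0, -96.1]
force: [-1.9, 0.7, 0.1]
opening: 0.0003
```

Request:
send_rows --commands '[[1, [0.006, 0, 0], [0, 0, 0]]]'

```text
clock: 23.15
tool_pos: [0.5747, -0.1141, 0.0669]
orientation: [179.8, -0.0, -96.1]
force: [-1.9, -0.5, 1.5]
opening: 0.0004
```

Request:
send_rows --commands '[[1, [0.005, 0, 0], [0, 0, 0]]]'

```text
clock: 23.25
tool_pos: [0.5759, -0.1143, 0.0669]
orientation: [179.8, -0.1, -96.1]
force: [-5.0, 1.4, 2.5]
opening: 0.0002
```

Request:
send_rows --commands '[[1, [0.005, 0, 0], [0, 0, 0]]]'

```text
clock: 23.35
tool_pos: [0.5759, -0.1143, 0.0668]
orientation: [179.7, -0.1, -96.1]
force: [-8.0, 2.8, 7.0]
opening: 0.0001
```

Request:
send_rows --commands '[[1, [0.004, 0, 0], [0, 0, 0]]]'

```text
clock: 23.45
tool_pos: [0.5758, -0.1143, 0.0667]
orientation: [179.6, -0.1, -96.1]
force: [-5.1, 1.2, 4.1]
opening: 0.0002
```

Hood 4 is at its end stop. I'll back off and move clear toward the robot and up, then check.

Request:
send_rows --commands '[[1, [-0.04, 0.004, 0], [0, 0, 0]], [1, [-0.03, 0.003, 0.05], [0, 0, 0]], [1, [-0.04, 0, 0.12], [0, 0, 0]], [1, [-0.08, 0, 0.14], [0, 0, 0]], [1, [-0.1, 0, 0.14], [0, 0, 0]], [1, [-0.1, 0, 0.14], [0, 0, 0]], [1, [-0.05, 0, 0.1], [0, 0, 0]], [1, [0, 0, 0], [0, 0, 0]], [1, [0, 0, 0], [0, 0, 0]]]'

```text
clock: 24.35
tool_pos: [0.4604, -0.1133, 0.2523]
orientation: [-179.6, -0.0, -96.0]
force: [0.3, 0.3, -0.4]
opening: 0.0003
```

```bash
python3 - <<'E'
from h import *
o=sensors.get_obs();print(o["clock"],o["tool_pos"],o["orientation"],o["force"])
s=snapshot("side");a=cv2.resize(s["color"][140:250,270:400],(520,440))
t=snapshot("top");b=cv2.resize(t["color"][150:225,260:380],(700,437),interpolation=cv2.INTER_CUBIC)
cv2.imwrite("pics/s4.png",a);cv2.imwrite("pics/t4.png",b);np.save("pics/f.npy",[s,t],allow_pickle=True)
e=np.array([.994,-.108])
for n,k in enumerate([(.6323,.1065),(.6243,.0315),(.6162,-.043),(.608,-.1177)],1):
    # height profile from top depth along station axis
    print(n,[(d,int(round(1000*pt(t,*proj(t,[*(np.array(k)+e*d/1000),.083]))[2]))) for d in range(-90,34,6)])
E
```

```text
24.35 [ 0.46037732 -0.11330264  0.25231306] [-1.79591774e+02 -2.68891138e-02 -9.60341451e+01] [ 0.25113187  0.31264896 -0.39904848]
1 [(-90, 60), (-84, 55), (-78, 56), (-72, 59), (-66, 62), (-60, 58), (-54, 56), (-48, 58), (-42, 54), (-36, 58), (-30, 56), (-24, 54), (-18, 85), (-12, 85), (-6, 88), (0, 85), (6, 82), (12, 83), (18, 84), (24, 54), (30, 8)]
2 [(-90, 56), (-84, 59), (-78, 57), (-72, 85), (-66, 84), (-60, 88), (-54, 84), (-48, 83), (-42, 82), (-36, 84), (-30, 53), (-24, 54), (-18, 59), (-12, 75), (-6, 79), (0, 76), (6, 79), (12, 55), (18, 56), (24, 1183), (30, 11)]
3 [(-90, 62), (-84, 62), (-78, 51), (-72, 81), (-66, 86), (-60, 83), (-54, 83), (-48, 80), (-42, 85), (-36, 84), (-30, 61), (-24, 53), (-18, 60), (-12, 78), (-6, 76), (0, 77), (6, 77), (12, 57), (18, 58), (24, 12), (30, 9)]
4 [(-90, 660), (-84, 655), (-78, 649), (-72, 55), (-66, 54), (-60, 58), (-54, 58), (-48, 56), (-42, 57), (-36, 56), (-30, 55), (-24, 74), (-18, 84), (-12, 82), (-6, 85), (0, 82), (6, 83), (12, 86), (18, 60), (24, 15), (30, 3)]
```

View pics/s4.png

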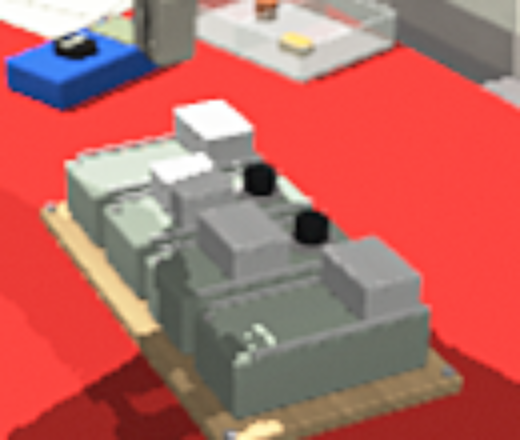

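View pics/t4.png

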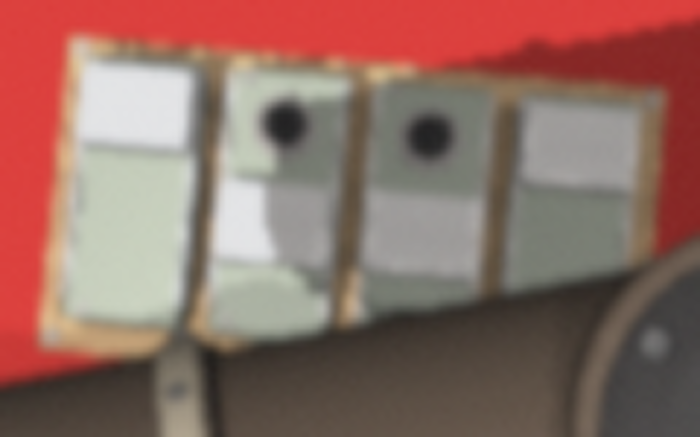

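The side view shows hoods 1 and 4 over their keys. Keys 2 and 3 are bare, with their hoods back. Depth profiles agree: hoods 1 and 4 centre on their keys to within about 3 mm.

```bash
python3 -c "
from plant import order;print(order.close_job())"
```

```text
the job is handed in; nothing more can be done
None
```

I found keys 1 and 4 soft and slid their hoods fully over them. Keys 2 and 3 snap, so I left them uncovered with their hoods back. The job was handed in at about 24.5 s of the 72 s allowed.

| Key | What I felt | Result | Hood |
|---|---|---|---|
| 1 | Climbed to about 7 N, no real drop | Soft | Pushed to its end stop |
| 2 | Peaked at about 5.5 N, fell to 1.2 N | Snaps | Left back |
| 3 | Peaked at about 7 N, fell to 1.2 N | Snaps | Left back |
| 4 | Level at about 3.5–4 N, then climbed to 6.6 N | Soft | Pushed to its end stop |

- **Presses:** I pressed keys 1 and 2 a second time before moving any hood, because the first press on key 2 only went about 4 mm down. The second presses agreed with the first. I took no key right to its stop: 1, 2 and 3 went about 7 mm down and 4 about 8.5 mm.
- **Hoods:** Pushing each hood took about 2–3 N, rising sharply to about 8–10 N along the push at the end stop. Final depth readings put hood 1 at −20 to +20 mm around its key and hood 4 at about −23 to +17 mm. I put that 3 mm offset down to my key position being uncertain by about 2 mm, since hood 4 also met a hard stop.
- **Bystanders:** The arm went nowhere near the mug, jar or screwdriver and only passed high over the meter's side. I didn't re-measure their positions.
- **Disagreement:** The side camera's key positions were 6–7 mm off the top and wrist ones, because it sees the caps' sides, so I didn't use them. Force readings were noisy by about 1 N.

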